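Open the sprung filler cap of a hydraulic power pack and take out its strainer for washing

ROBOT

A 6-joint arm with a two-finger parallel gripper is mounted at the origin on the work surface. World frame = base frame: x ahead of the robot, y to its left, z up, the work surface at z = 0. Lengths are in mm, angles in degrees, forces in N, time in s.
With the tool pointing down it reaches from about 275 to 875 mm from the base axis. Payload 12.5 kg.
Tool frame: the origin (TCP) lies between the finger pads; the fingertips stand 19 mm ahead of it and the grasp point (between the pads) is the TCP; z points along the fingers, y is the direction in which the jaws open and shut (so a half turn about z gives the same grasp; the last joint's range is limited). The gripper opens to 85 mm and grips with 20 to 120 N. Pads are 22 mm wide; open, the fingers measure 114 mm over their backs; the gripper's body (76 mm by 85 mm) begins 54 mm behind the grasp point. The pads swing forward as they close: fully open they stand 13 mm farther back than shut.
Start: joints at [-75.378, 20.094, 94.641, -0, 65.266, -4.847], TCP at [183.333, -518.53, 250.29] pointing down, gripper open.
Joint ranges: [-157.81, 157.81], [-45, 120.19], [0.68, 151.7], [-89.99, 269.99], [4.06, 180], [-164.3, 164.3]. Speed limits (degrees/s): [127.2, 127.2, 159.86, 180, 180, 180].

INTERFACE

Orientations are given as a 3x3 rotation matrix whose columns are the frame's x, y, z axes.
In Python, from bench import robot, capture, camera_params, close_job gives the robot as it stands.
- The arm moves only by the tool move_arm, never from a script. Its argument "deltas" is one flat list of numbers, 7 for each row, row after row: the shift along the tool's x, y, z in cm, then the turn, a rotation vector about the tool's x, y, z in degrees, then the opening, from -1 (shut) to 1 (fully open). A call has 1 to 12 rows; each row is the pose to reach, as a shift and turn from the pose commanded when the call began, along the tool's axes at that moment; what a row does not reach only later rows make up. A row lasts 1/12 s, in which the tool goes at most 41.7 mm and 7.16 degrees, less where a joint would pass 70% of its speed; a pose out of reach is approached as far as the arm can. A call with a gripper value outside its range is refused whole. The fingers move at their own pace and stop on an object; "newtons" is the grip in N (left out, the last holds). Time passes only in rows, so rows that repeat a pose let the fingers close. It gives the time, the measured TCP pose, the force and the opening at its end, in the units of the state.
- robot.sense(): the state, without advancing time (a new reading comes with each control period).
- capture(name): name is "side" or "top" or "wrist"; returns the picture (384x512x3 uint8, blue, green, red); there is no depth.
- camera_params(name): a dict with "fx", "fy", "cx", "cy" (pixels), "origin" and "attitude" of the camera in the world; the wrist camera has in their place "hand_eye" (4x4, takes a point from camera to tool coordinates, whose origin is the TCP and whose axes are the flange's). Camera axes: x right, y down, z forward; pixel columns grow to the right and rows downward; lengths in mm; the calibration is good to about 2 mm. A picture is of the moment at which its call begins: read the wrist's pose just before it. camera_params takes no time and is no camera call.
- close_job(): hands the job in, once; it reports no verdict.
The state is a dict: "t": time; "joint_positions": joint angles; "qvel": joint speeds; "joint_efforts": joint torques, N m; "tcp_pos": TCP position; "ee_rot": TCP orientation; "ft_force": force on the tool from outside, world axes, zero at the start; "wrist_torque": the same for the moment, N m; "finger_gap": opening from 0.0 (shut) to 1.0 (fully open).
Only numpy, scipy, OpenCV 4.12 (cv2) and the standard library are available. Lean on these libraries where they do the work, as an engineer would, in place of code of your own. Each camera call takes 0.05 s, during which the arm holds its last target. There are 200 camera calls.

TASK

The oil strainer of this hydraulic power pack is due for a wash. Push the breather cap down against its spring, turn it counter-clockwise until it comes free and put it right way up in the blue parts tray; then lift the strainer out of the filler neck by its handle and stand it upright in the steel wash pan. Set both down flat on the bottom without dropping them, and leave everything else where it lies.

Things in the scene. Friction and masses are not known exactly. Their poses are not given: they have to be found in the camera images.
- cap_mid (a point): the breather cap: black, round, 76 mm across and 56 mm tall, open below, 0.17 kg (0.8 to 1.3 times), a yellow grip bar across its top; 84 mm tall in all. This point is on its axis 42 mm above its lower rim; x runs along the bar, z up. Two inner lugs, below the bar's ends, hold it on the neck. Once free, lift it straight up 50 mm or more to clear the strainer's handle.
- cap_bar (a point): the middle of the cap's yellow grip bar: 64 mm long (x), 16 mm thick (y), 28 mm high, this point 14 mm below its top. A spring holds the cap up in its catch: push it down about 7 mm (5 mm clears the catch, 9 is the limit; 8 N to start, 14 N at most) and, kept down, turn it 60 degrees counter-clockwise seen from above, to a stop; there the spring lifts it 4 mm and it draws off.
- strainer_mid (a point): the strainer: mesh tube 42 mm in diameter, flat closed base, brass collar 52 mm across and strap handle over its mouth; 114 mm tall in all, 0.14 kg (0.8 to 1.3 times). This point is on its axis 57 mm above its base; z up, x along the handle's bar. It hangs by the collar, loose, in the filler neck, hidden under the cap, turned any way; lifted 85 mm straight up it is clear.
- strainer_bar (a point): the middle of the strainer's brass handle bar, on its axis, 110 mm above its base: the bar is 43 mm long (x), 10 mm thick (y) and 8 mm high; its top stands 26 mm above the collar; the two legs at its ends leave 35 mm between them.
- filler_top (a point): the filler neck on the power pack: steel neck 52 mm in diameter with a 64 mm bayonet flange. This point is on its axis at the top of the flange, 31 mm above the tank's top and 161 mm above the bench; z up; x points through the two gaps in the flange. The locked cap's bar lies 60 degrees clockwise of x; it is free when the bar lies along x.
- motor_top (a point): the power pack's electric motor, upright, 112 mm in diameter, on the tank's left end; a terminal box reaches 80 mm from its axis to +x. This point is the centre of its top, 320 mm above the bench. The green tank, square with these axes, is 200 mm (x) by 300 mm (y), 130 mm high, its centre 78 mm to -y of this point; the filler stands 178 mm to -y.
- tray_in (a point): the blue parts tray: open box 145 mm (x) by 250 mm (y), 32 mm high, walls and floor 4 mm thick; this point is the centre of its inner floor. Fixed.
- pan_in (a point): the steel wash pan: open box 145 mm (x) by 250 mm (y), 48 mm high, walls and floor 3 mm thick; this point is the centre of its inner floor. Fixed.
- bearing: a steel ball bearing lying flat in the parts tray, 44 mm across and 15 mm high; origin at the centre of its underside. Leave it.
- pump_gear: a dark pump gear standing in the wash pan, 50 mm across the teeth and 18 mm high, with a 16 mm shaft stub up to 34 mm; origin at the centre of its underside. Leave it.
- spray_can: a red spray can, 62 mm in diameter and 165 mm tall, standing on the bench between the robot and the power pack; origin at the centre of its underside. Leave it.
- hammer: a hammer lying on the bench, 280 mm long, handle towards its -x. Leave it.
- screwdriver: an orange screwdriver lying on top of the green tank along its front edge, 200 mm long, handle towards its -x. Leave it.
- wrench: a wrench lying on the bench, 220 mm long along its x. Leave it.
- pump_cover: a green bowl-shaped pump cover, 110 mm across and 60 mm high, on the bench; origin at the centre of its underside. Leave it.
- rotor: a motor rotor on two wooden chocks, 170 mm long along its x, 56 mm high; origin on the bench below its middle. Leave it.
Things that resemble listed ones, but are neither listed nor needed, are in the scene too. There is more than one size of the part that bears cap_mid; the job needs the middle-sized.

How it is judged (in metres and radians):
On the way, in this order (a step that is already met when the one before it is completed fails the run):
1. the cap has been pushed down against its spring, not yet turned (z of cap_mid in the frame of filler_top below 0.029 m and angle between the x axis of cap_mid and the x axis of filler_top, either way round above 0.85 rad and horizontal distance between cap_mid and filler_top below 0.006 m), for 0.02 s.
2. the cap, still on the neck, has been turned until its lugs stand at the gaps (angle between the x axis of cap_mid and the x axis of filler_top, either way round below 0.25 rad and horizontal distance between cap_mid and filler_top below 0.006 m and z of cap_mid in the frame of filler_top below 0.039 m), for 0.02 s.
3. the cap has been lifted clear of the neck (distance between cap_mid and filler_top above 0.09 m), for 0.1 s.
4. the strainer has been drawn out of the neck (z of strainer_mid in the frame of filler_top above 0.06 m), for 0.05 s.
At the end, for the whole second after the job is handed in: Cap on its rim, bar up, flat (0.08 rad, 5 mm) on the parts tray's floor; strainer upright (0.08 rad) on the wash pan's floor; both at rest (under 20 mm/s) and let go; bearing and gear moved less than 20 mm, other things less than 30 mm (x of cap_mid in the frame of tray_in between -0.069 and 0.069 m and y of cap_mid in the frame of tray_in between -0.121 and 0.121 m and z of cap_mid in the frame of tray_in between 0.037 and 0.047 m and angle between each of cap_mid, strainer_mid's own z axis and vertical below 0.08 rad and linear speed of each of cap, strainer below 0.02 m/s and x of strainer_mid in the frame of pan_in between -0.069 and 0.069 m and y of strainer_mid in the frame of pan_in between -0.122 and 0.122 m and z of strainer_mid in the frame of pan_in between 0.052 and 0.062 m); the robot touches nothing.
It fails at once if the cap is let fall from more than about 40 mm (linear speed of cap above 0.9 m/s and contact force between the fingers and cap below 0.3 N).
It fails at once if the strainer is let fall from more than about 40 mm (linear speed of strainer above 0.9 m/s and contact force between the fingers and strainer below 0.3 N).
It fails at once if the bearing or the pump gear is moved more than 20 mm (distance of any of bearing, pump_gear from where it was at the start of the episode above 0.02 m).
It fails at once if another bystander (tools, spray can, pump cover, rotor) is moved more than 30 mm (distance of any of spray_can, hammer, screwdriver, wrench, pump_cover, rotor from where it was at the start of the episode above 0.03 m).
It also fails if it takes over 67 s, if anything falls off the work surface, if the arm or the gripper's body presses on something with over 40 N, if the wrist force passes 120 N, or if a joint passes its speed limit or range.

## Working session

There is one attempt and no reset: what is moved stays moved. The work goes in short steps, Python scripts to look and compute and a tool call to move; the robot and the scene stay as the last step left them, time stands still between calls to the robot, and variables do not carry over. Pictures are saved under pics/ and viewed, about 8 in all and at most 12, crops included, and the job is handed in when it is done.

Besides the shell and the picture viewer there is one more tool, called after "Call:" as a command line: name --argument value ..., lists and objects as JSON in quotes. move_arm: Moves the arm, as the interface text tells. Its arguments: {"type":"object","properties":{"deltas":{"type":"array","items":{"type":"number"}},"newtons":{"type":"number"}},"required":["deltas"]}

```bash
mkdir -p pics
cat > h.py <<'E'
import numpy as np, cv2
from bench import robot, capture, camera_params, close_job
def snap(n,f,crop=None,scale=1):
    im=capture(n); cv2.imwrite('pics/raw_'+f,im)
    o=im if crop is None else im[crop[1]:crop[3],crop[0]:crop[2]]
    cv2.imwrite('pics/'+f,cv2.resize(o,None,fx=scale,fy=scale,interpolation=cv2.INTER_CUBIC)); return im
def cam(n,s=None):
    p=camera_params(n); K=(p['fx'],p['fy'],p['cx'],p['cy'])
    if n=='wrist':
        T=np.eye(4);T[:3,:3]=s['ee_rot'];T[:3,3]=s['tcp_pos'];M=T@np.array(p['hand_eye']);return K,M[:3,3],M[:3,:3]
    return K,np.array(p['origin']),np.array(p['attitude']).reshape(3,3)
def ray(c,u,v):
    K,o,R=c; d=R@np.array([(u-K[2])/K[0],(v-K[3])/K[1],1]); return o,d
def onz(c,u,v,z):
    o,d=ray(c,u,v); return o+d*(z-o[2])/d[2]
def proj(c,P):
    K,o,R=c; q=R.T@(np.array(P,float)-o); return K[0]*q[0]/q[2]+K[2],K[1]*q[1]/q[2]+K[3]
E
python3 - <<'E'
from h import *
a=snap('top','top.png',scale=1.55);b=snap('side','side.png',scale=1.55)
for n in('top','side'):
    print(camera_params(n))
print(camera_params('wrist'));print(robot.sense())
E
```

```text
{'fx': 357.72249381608424, 'fy': 357.72249381608424, 'cx': 254.36458796906246, 'cy': 191.83371022571782, 'origin': array([ 259.45946318,  -46.52612252, 1294.2032086 ]), 'attitude': array([[-0.09693568, -0.97228815,  0.21274218],
       [-0.99527743,  0.09359238, -0.02575484],
       [ 0.00513008, -0.21423405, -0.97676888]])}
{'fx': 426.44866916451355, 'fy': 426.44866916451355, 'cx': 256.0401359811658, 'cy': 187.64989867218193, 'origin': array([ 418.38545749, -996.68258687, 1129.2256421 ]), 'attitude': array([[ 0.99728823, -0.04189043,  0.0605094 ],
       [-0.07260198, -0.69459834,  0.71572488],
       [ 0.0120477 , -0.71817709, -0.69575607]])}
{'fx': 270.3893138006072, 'fy': 270.3893138006072, 'cx': 258.12476063807424, 'cy': 194.4016714122797, 'hand_eye': array([[-9.97073831e-05, -9.62425320e-01, -2.71546485e-01,
         6.90726204e+01],
       [ 9.99999995e-01, -9.45546813e-05, -3.20592005e-05,
        -1.31824428e-01],
       [ 5.17859489e-06, -2.71546487e-01,  9.62425324e-01,
        -1.24231230e+02],
       [ 0.00000000e+00,  0.00000000e+00,  0.00000000e+00,
         1.00000000e+00]])}
{'t': 0.1, 'joint_positions': array([-7.53806159e+01,  2.01234465e+01,  9.46712786e+01,  1.99396173e-03,
        6.52653764e+01, -4.84804383e+00]), 'qvel': array([-0.01544645,  0.01066085, -0.10749237,  0.01575022,  0.01933745,
       -0.00644891]), 'joint_efforts': array([ 1.63047160e-03, -5.06831968e+01, -2.91876036e+01, -2.92238963e-05,
        2.68308431e-03,  1.43249935e-05]), 'tcp_pos': array([ 183.25695213, -518.29522162,  249.80454897]), 'ee_rot': array([[ 9.42835977e-01,  3.33257057e-01, -2.34171291e-04],
       [ 3.33257118e-01, -9.42835429e-01,  1.02298510e-03],
       [ 1.20132015e-04, -1.04254641e-03, -9.99999449e-01]]), 'ft_force': array([-0.49636376,  0.07033886, -0.0180281 ]), 'wrist_torque': array([ 0.01917261,  0.00795436, -0.04298504]), 'finger_gap': 1.0012933005584996}
```

View pics/top.png

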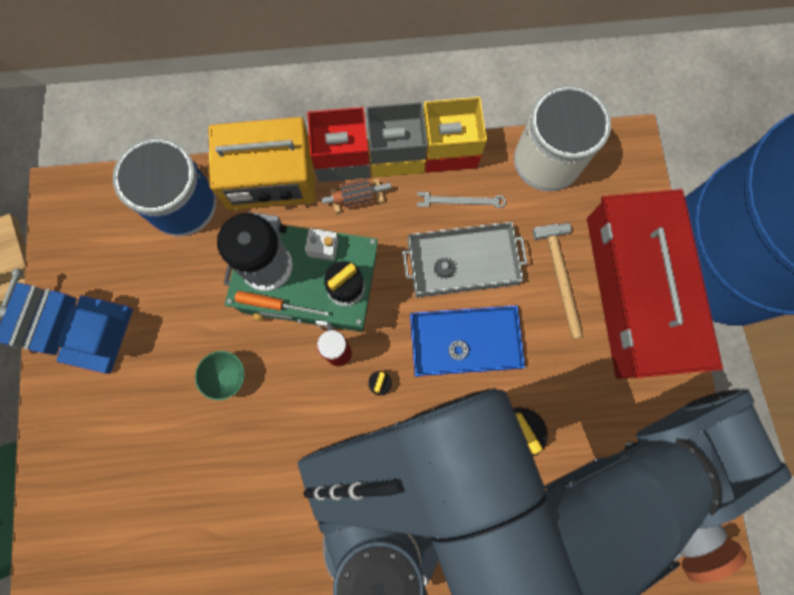

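View pics/side.png

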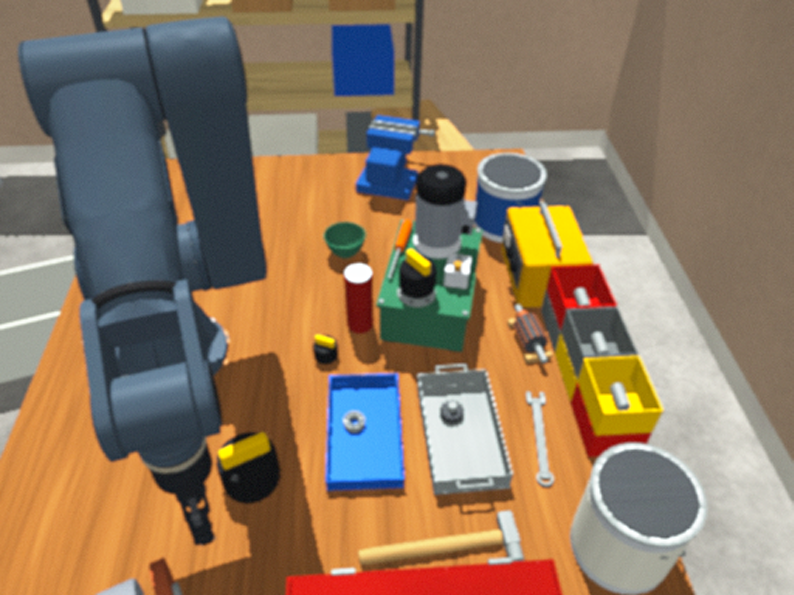

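Top view (×1.55): the cap on the neck is at (342,282), tray at (468,341), pan at (466,259), bearing at (458,350), gear at (445,267), spray can at (333,345). The small cap is at (380,382) and the large one at (530,430), both decoys. In the side view the cap is at (417,268).

Run:
```python
from h import *
T=cam('top');S=cam('side')
t=cv2.imread('pics/raw_top.png');s=cv2.imread('pics/raw_side.png')
def blob(im,lo,hi,c,r):
    m=cv2.inRange(cv2.cvtColor(im,cv2.COLOR_BGR2HSV),lo,hi)
    k=np.zeros_like(m);cv2.circle(k,c,r,255,-1);m&=k
    n,l,st,ce=cv2.connectedComponentsWithStats(m);i=1+np.argmax(st[1:,4]);return (l==i).astype(np.uint8)
yl=((20,120,100),(35,255,255))
for nm,im,C,c in(('top',t,T,(220,180)),('side',s,S,(269,170))):
    b=blob(im,*yl,c,22);ys,xs=np.nonzero(b);u,v=xs.mean(),ys.mean()
    r=cv2.minAreaRect(np.c_[xs,ys].astype(np.float32));print(nm,u,v,len(xs),r)
    bx=cv2.boxPoints(r); w=np.array([onz(C,*p,230)[:2] for p in bx]);e1=w[1]-w[0];e2=w[2]-w[1];e=e1 if np.hypot(*e1)>np.hypot(*e2) else e2
    print(' at230',onz(C,u,v,230),'dir',np.degrees(np.arctan2(e[1],e[0]))%180,np.hypot(*e1),np.hypot(*e2))
    if nm=='top':A=ray(C,u,v)
    else:B=ray(C,u,v)
M=np.c_[A[1],-B[1]];k=np.linalg.lstsq(M,B[0]-A[0],rcond=None)[0];print('tri',A[0]+k[0]*A[1],B[0]+k[1]*B[1])
# tray
for nm,im,C,c in(('top',t,T,(302,220)),('side',s,S,(235,280))):
    b=blob(im,(105,120,60),(125,255,255),c,70);ys,xs=np.nonzero(b)
    r=cv2.minAreaRect(np.c_[xs,ys].astype(np.float32))
    h=cv2.approxPolyDP(cv2.convexHull(np.c_[xs,ys].astype(np.int32)),5,True)[:,0]
    w=np.array([onz(C,*p,32)[:2] for p in h]);print('tray',nm,h.tolist(),w.round().tolist())
# hand-picked points
for n,p,z in(('tray tl',(411,310),32),('tray tr',(521,306),32),('tray br',(524,367),32),('tray bl',(415,374),32),('pan tl',(411,235),48),('pan tr',(519,223),48),('pan br',(524,283),48),('pan bl',(416,294),48),('bearing',(458,350),15),('gear',(445,267),20),('motor',(248,242),320),('can',(333,345),165),('tank TR',(376,238),130),('tank BR',(365,327),130),('tank BL',(228,303),130)):
    print(n,onz(T,p[0]/1.55,p[1]/1.55,z).round())
for n,p,z in(('bearing',(354,421),15),('gear',(452,409),25),('motor',(442,178),320),('can',(358,275),165),('pan bl',(440,491),48),('pan br',(509,480),48),('pan tl',(420,374),48),('pan tr',(489,370),48)):
    print('side',n,onz(S,p[0]/1.55,p[1]/1.55,z).round())
```

```text
top 219.86713286713288 177.92307692307693 143 ((219.91090393066406, 177.89108276367188), (6.75453519821167, 21.24864387512207), 50.71058654785156)
 at230 [544.9134474   26.60761464 230.        ] dir 125.26564639481728 65.56491540974771 21.43749609072214
side 269.51381215469615 168.43093922651934 181 ((269.1297302246094, 168.32162475585938), (20.586009979248047, 9.77835464477539), 36.02737045288086)
 at230 [545.74918521  13.38608117 230.        ] dir 127.42168383531391 43.678681558343584 78.29183418277182
tri [548.20100959  27.44989299 217.74361395] [547.51212138  27.36719356 217.55314845]
tray top [[338, 236], [268, 242], [265, 203], [333, 198]] [[348.0, -358.0], [351.0, -110.0], [490.0, -114.0], [485.0, -360.0]]
tray side [[258, 314], [212, 315], [213, 243], [255, 241]] [[482.0, -381.0], [352.0, -376.0], [355.0, -118.0], [492.0, -118.0]]
tray tl [ 501. -116.   32.]
tray tr [ 486. -371.   32.]
tray br [ 345. -357.   32.]
tray bl [ 353. -109.   32.]
pan tl [ 677. -133.   48.]
pan tr [ 682. -392.   48.]
pan br [ 536. -382.   48.]
pan bl [ 534. -130.   48.]
bearing [ 400. -215.   15.]
gear [ 599. -208.   20.]
motor [601. 185. 320.]
can [418.  58. 165.]
tank TR [650. -50. 130.]
tank BR [455.  -9. 130.]
tank BL [535. 278. 130.]
side bearing [ 402. -221.   15.]
side gear [ 601. -211.   25.]
side motor [610. 176. 320.]
side can [422.  49. 165.]
side pan bl [ 552. -403.   48.]
side pan br [ 680. -390.   48.]
side pan tl [ 542. -135.   48.]
side pan tr [ 688. -134.   48.]
```

```bash
cat >> h.py <<'E'
from scipy.spatial.transform import Rotation as Ro
def go(x,y,z,yaw):
    s=robot.sense();R=s['ee_rot'];a=np.radians(yaw)
    D=np.array([[np.cos(a),np.sin(a),0],[np.sin(a),-np.cos(a),0],[0,0,-1.]])
    print('d cm',(R.T@(np.array([x,y,z])-s['tcp_pos'])/10).round(2),'rv',Ro.from_matrix(R.T@D).as_rotvec(degrees=True).round(2))
E
python3 -c "
from h import *
go(546,27,340,126)"
```

```text
d cm [ 52.37 -39.33  -8.97] rv [-4.0000e-02 -6.0000e-02 -1.0653e+02]
```

Call:
move_arm --deltas '[0,0,-9,0,0,-10,1,0,0,-9,0,0,-10,1,0,0,-9,0,0,-20,1,52.4,-39.3,-9,0,0,-106.5,1,52.4,-39.3,-9,0,0,-106.5,1,52.4,-39.3,-9,0,0,-106.5,1,52.4,-39.3,-9,0,0,-106.5,1,52.4,-39.3,-9,0,0,-106.5,1,52.4,-39.3,-9,0,0,-106.5,1,52.4,-39.3,-9,0,0,-106.5,1,52.4,-39.3,-9,0,0,-106.5,1,52.4,-39.3,-9,0,0,-106.5,1]'

```text
t: 1.1
tcp_pos: [391.7, -204.4, 340.3]
ee_rot: [[-0.198, 0.98, -0.0], [0.98, 0.198, 0.0], [0.0, -0.0, -1.0]]
ft_force: [-0.3, -0.5, 0.0]
finger_gap: 0.994
```

```bash
python3 -c "
from h import *
go(546,27,340,126)"
```

```text
d cm [19.63 19.71  0.03] rv [ -0.    -0.   -24.57]
```

Call:
move_arm --deltas '[19.6,19.7,0,0,0,-24.6,1,19.6,19.7,0,0,0,-24.6,1,19.6,19.7,0,0,0,-24.6,1,19.6,19.7,0,0,0,-24.6,1,19.6,19.7,0,0,0,-24.6,1,19.6,19.7,0,0,0,-24.6,1,19.6,19.7,0,0,0,-24.6,1,19.6,19.7,0,0,0,-24.6,1,19.6,19.7,0,0,0,-24.6,1,19.6,19.7,0,0,0,-24.6,1]'

```text
t: 1.93
tcp_pos: [546.4, 23.5, 339.9]
ee_rot: [[-0.584, 0.812, -0.001], [0.812, 0.584, -0.0], [0.0, -0.001, -1.0]]
ft_force: [0.7, 0.0, -0.3]
finger_gap: 1.004
```

```bash
cat >> h.py <<'E'
def mask(im,lo,hi):
    m=cv2.inRange(cv2.cvtColor(im,cv2.COLOR_BGR2HSV),lo,hi);n,l,st,ce=cv2.connectedComponentsWithStats(m);i=1+np.argmax(st[1:,4]);return (l==i).astype(np.uint8)
E
python3 - <<'E'
from h import *
s=robot.sense();im=snap('wrist','w1.png',scale=1.5);C=cam('wrist',s)
print(s['tcp_pos'],np.degrees(np.arctan2(s['ee_rot'][1,0],s['ee_rot'][0,0])))
m=mask(im,(20,120,90),(35,255,255));ys,xs=np.nonzero(m);r=cv2.minAreaRect(np.c_[xs,ys].astype(np.float32));print(r)
for z in(210,238):
    bx=np.array([onz(C,*p,z)[:2] for p in cv2.boxPoints(r)]);e1=bx[1]-bx[0];e2=bx[2]-bx[1]
    print(z,bx.round().tolist(),bx.mean(0),[(np.hypot(*e),np.degrees(np.arctan2(e[1],e[0]))) for e in(e1,e2)])
E
```

```text
[546.43918713  23.49164535 339.9328048 ] 125.6980415321794
((454.5, 232.0), (128.0, 113.0), 90.0)
210 [[641.0, 120.0], [728.0, 183.0], [839.0, 89.0], [739.0, 17.0]] [736.70456975 102.07597495] [(np.float64(107.13291503151854), np.float64(35.70915511124062)), (np.float64(145.39654006654393), np.float64(-40.1460479440652))]
238 [[626.0, 116.0], [703.0, 171.0], [802.0, 88.0], [714.0, 24.0]] [711.3927735   99.59038013] [(np.float64(95.33177100670166), np.float64(35.70915511124066)), (np.float64(129.38049579545765), np.float64(-40.14604794406519))]
```

View pics/w1.png

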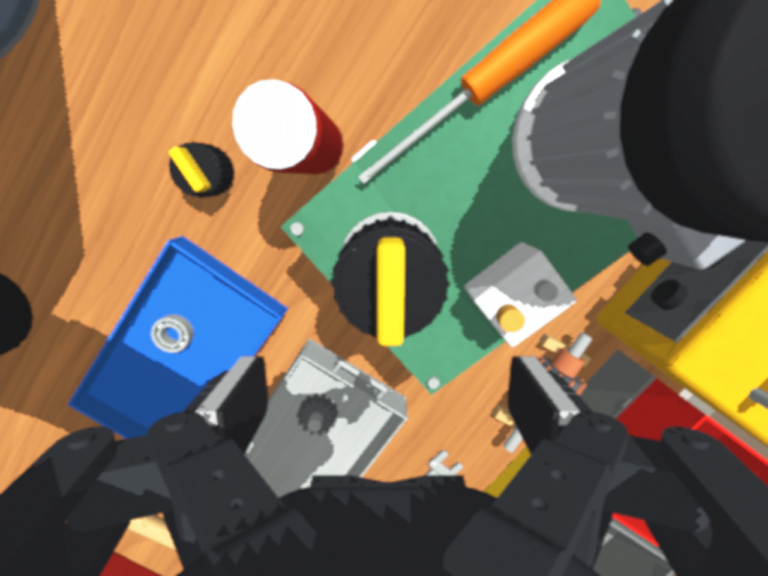

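Run:
```python
from h import *
s=robot.sense();C=cam('wrist',s);im=cv2.imread('pics/raw_w1.png')
w=im[140:250,220:310];m=mask(w,(20,120,60),(35,255,255));ys,xs=np.nonzero(m)
hsv=cv2.cvtColor(w,cv2.COLOR_BGR2HSV)
print(xs.min()+220,xs.max()+220,ys.min()+140,ys.max()+140)
print(hsv[::4,40,2],[ (y+140,np.nonzero(m[y])[0].min()+220,np.nonzero(m[y])[0].max()+220) for y in range(ys.min(),ys.max()+1,6)])
for v in(158,229):print(onz(C,260.7,v,238))
```

```text
250 270 158 231
[186 136  40  59  56 243 255 255 255 255 255 255 255 255 255 255 255 255
 255 255 255 255 255 156 127 133 132 123] [(158, np.int64(254), np.int64(266)), (164, np.int64(251), np.int64(270)), (170, np.int64(250), np.int64(270)), (176, np.int64(250), np.int64(270)), (182, np.int64(250), np.int64(270)), (188, np.int64(250), np.int64(270)), (194, np.int64(250), np.int64(270)), (200, np.int64(250), np.int64(269)), (206, np.int64(250), np.int64(269)), (212, np.int64(250), np.int64(269)), (218, np.int64(250), np.int64(269)), (224, np.int64(251), np.int64(269)), (230, np.int64(254), np.int64(265))]
[526.97579138  54.29244626 238.        ]
[564.47502663   2.28702006 238.        ]
```

```bash
python3 -c "
from h import *
go(545.7,28.3,232,125.8)"
```

```text
d cm [ 0.46  0.25 10.82] rv [-0.03 -0.   -0.15]
```

Call:
move_arm --deltas '[0.45,0.25,3,0,0,0,1,0.45,0.25,6,0,0,0,1,0.45,0.25,9,0,0,0,1,0.45,0.25,10.8,0,0,0,1,0.45,0.25,10.8,0,0,0,1,0.45,0.25,10.8,0,0,0,-1,0.45,0.25,10.8,0,0,0,-1,0.45,0.25,10.8,0,0,0,-1,0.45,0.25,10.8,0,0,0,-1,0.45,0.25,10.8,0,0,0,-1,0.45,0.25,10.8,0,0,0,-1,0.45,0.25,10.8,0,0,0,-1]' --newtons 80

```text
t: 2.98
tcp_pos: [546.4, 28.8, 233.1]
ee_rot: [[-0.583, 0.812, 0.001], [0.812, 0.583, -0.0], [-0.001, 0.001, -1.0]]
ft_force: [-1.3, -1.1, 6.4]
finger_gap: 0.168
```

Call:
move_arm --deltas '[0,0,0.2,0,0,0,-1,0,0,0.4,0,0,0,-1,0,0,0.6,0,0,0,-1,0,0,0.7,0,0,0,-1,0,0,0.7,0,0,0,-1]'

```text
t: 3.4
tcp_pos: [546.4, 28.8, 226.3]
ee_rot: [[-0.583, 0.812, 0.001], [0.812, 0.583, -0.0], [-0.001, 0.001, -1.0]]
ft_force: [-4.1, -0.9, 10.9]
finger_gap: 0.166
```

Call:
move_arm --deltas '[0,0,0.07,0,0,0,-1,0,0,0.07,0,0,0,-1,0,0,0.07,0,0,-5,-1,0,0,0.07,0,0,-10,-1,0,0,0.07,0,0,-15,-1,0,0,0.07,0,0,-20,-1,0,0,0.07,0,0,-20,-1]'

```text
t: 3.98
tcp_pos: [546.2, 28.7, 225.8]
ee_rot: [[-0.829, 0.559, 0.001], [0.559, 0.829, -0.0], [-0.001, -0.0, -1.0]]
ft_force: [-5.0, -2.4, 10.9]
finger_gap: 0.165
```

```bash
python3 -c "
from h import *
s=robot.sense();print(s['wrist_torque'],s['ft_force'],s['tcp_pos'])"
```

```text
[-0.23820636  0.88794555  0.06132157] [-5.01687783 -2.37055776 10.87907532] [546.23669748  28.73052265 225.81224147]
```

Call:
move_arm --deltas '[0,0,0,0,0,-5,-1,0,0,0,0,0,-10,-1,0,0,0,0,0,-15,-1,0,0,0,0,0,-20,-1,0,0,0,0,0,-25,-1,0,0,0,0,0,-30,-1,0,0,0,0,0,-35,-1,0,0,0,0,0,-39,-1,0,0,0,0,0,-40,-1,0,0,0,0,0,-40,-1]'

```text
t: 4.82
tcp_pos: [545.2, 27.6, 225.3]
ee_rot: [[-0.995, -0.1, -0.003], [-0.1, 0.995, -0.003], [0.003, -0.002, -1.0]]
ft_force: [-9.8, -9.3, 11.4]
finger_gap: 0.17
```

Run:
```python
from h import *
s=robot.sense();print(s['wrist_torque'],s['ft_force'],s['tcp_pos'],s['ee_rot'][:,0])
snap('wrist','w2.png',scale=1.2)
```

```text
[-1.79166375  1.91131905 -0.23579159] [-9.77929215 -9.32174891 11.42948094] [545.23900655  27.62535074 225.3397488 ] [-0.99495459 -0.10028828  0.00276298]
```

View pics/w2.png

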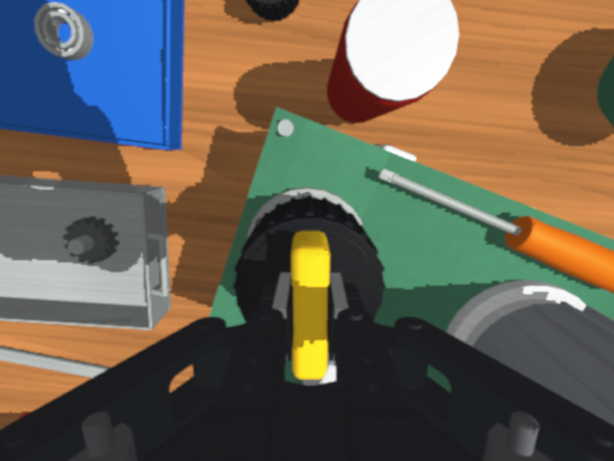

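The bar (311,300) turned with the fingers and is now at 186°, where the gaps should be. Drawing it off straight up.

Call:
move_arm --deltas '[0,0,-0.2,0,0,0,-1,0,0,-0.5,0,0,0,-1,0,0,-0.8,0,0,0,-1,0,0,-1.2,0,0,0,-1,0,0,-1.2,0,0,0,-1]'

```text
t: 5.28
tcp_pos: [545.4, 27.8, 237.1]
ee_rot: [[-0.995, -0.099, -0.002], [-0.099, 0.995, -0.002], [0.002, -0.002, -1.0]]
ft_force: [-6.3, -7.1, 6.5]
finger_gap: 0.166
```

Call:
move_arm --deltas '[0,0,-0.5,0,0,0,-1,0,0,-1,0,0,0,-1,0,0,-1.5,0,0,0,-1,0,0,-1.5,0,0,0,-1]'

```text
t: 5.62
tcp_pos: [546.7, 29.1, 252.6]
ee_rot: [[-0.995, -0.099, 0.002], [-0.099, 0.995, 0.0], [-0.002, 0.0, -1.0]]
ft_force: [0.4, -0.1, -2.8]
finger_gap: 0.17
```

```bash
python3 -c "
from h import *
go(422,-300,352,100)"
```

```text
d cm [ 15.65 -31.51  -9.97] rv [8.000e-02 8.000e-02 8.569e+01]
```

Call:
move_arm --deltas '[0,0,-3,0,0,0,-1,0,0,-6,0,0,0,-1,0,0,-9,0,0,0,-1,0.5,-1,-10,0,0,0,-1,2,-4,-10,0,0,6,-1,3.5,-7,-10,0,0,12,-1,5,-10,-10,0,0,19,-1,6.5,-13,-10,0,0,26,-1,8,-16,-10,0,0,33,-1,9.5,-19,-10,0,0,40,-1,11,-22,-10,0,0,47,-1,12.5,-25,-10,0,0,53,-1]'

```text
t: 6.62
tcp_pos: [445.3, -233.8, 350.8]
ee_rot: [[-0.673, 0.739, -0.001], [0.739, 0.673, 0.0], [0.001, -0.0, -1.0]]
ft_force: [-0.1, -0.3, -2.9]
finger_gap: 0.167
```

Run:
```python
from h import *
go(422,-300,240,100)
s=robot.sense();print(s['ft_force'],s['finger_gap'])
snap('top','t2.png',scale=1.55)
```

```text
d cm [-3.34 -6.18 11.07] rv [-2.000e-02 -4.000e-02  3.233e+01]
[-0.09011324 -0.26894995 -2.87290188] 0.16658401660381136
```

View pics/t2.png

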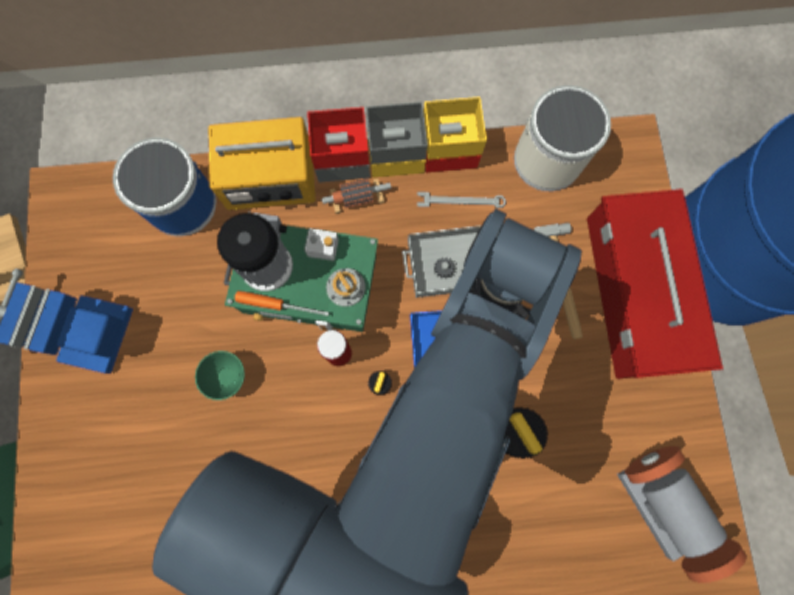

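Neck is open with the strainer handle visible at (345,285); the scene is otherwise unchanged. Moving down to the tray.

Call:
move_arm --deltas '[-1,-2,0,0,0,6,-1,-2,-4,0,0,0,13,-1,-3.3,-6.2,0,0,0,20,-1,-3.3,-6.2,2,0,0,26,-1,-3.3,-6.2,5,0,0,32,-1,-3.3,-6.2,8,0,0,32,-1,-3.3,-6.2,11,0,0,32,-1,-3.3,-6.2,14,0,0,32,-1,-3.3,-6.2,17,0,0,32,-1,-3.3,-6.2,20,0,0,32,-1,-3.3,-6.2,22,0,0,32,-1,-3.3,-6.2,22,0,0,32,-1]'

```text
t: 7.67
tcp_pos: [421.1, -297.0, 127.3]
ee_rot: [[-0.185, 0.983, -0.006], [0.983, 0.185, 0.005], [0.006, -0.005, -1.0]]
ft_force: [0.2, 0.7, -2.8]
finger_gap: 0.168
```

Run:
```python
from h import *
go(422,-300,83,100)
snap('side','s2.png',crop=(190,200,350,330),scale=4)
```

```text
d cm [-0.34  0.05  4.43] rv [-0.27 -0.33  0.69]
```

View pics/s2.png

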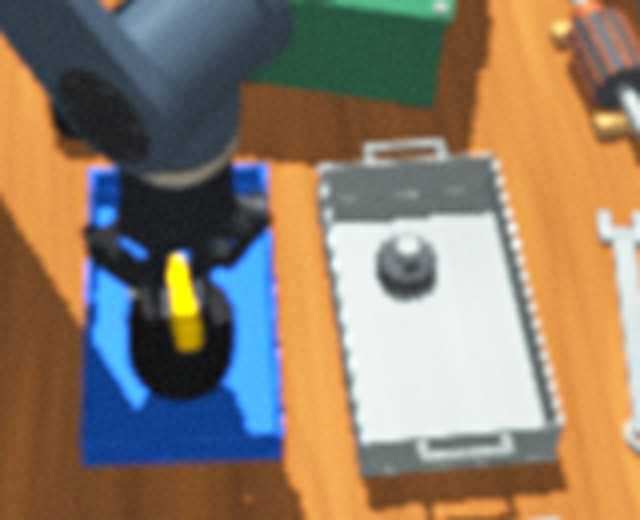

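The cap hangs over the tray's middle to near end, clear of its walls. Lowering to contact.

Call:
move_arm --deltas '[-0.3,0,1.5,-0.3,-0.3,0,-1,-0.3,0,3,-0.3,-0.3,0,-1,-0.3,0,3.6,-0.3,-0.3,0,-1,-0.3,0,4,-0.3,-0.3,0,-1,-0.3,0,4.2,-0.3,-0.3,0,-1,-0.3,0,4.2,-0.3,-0.3,0,-1]'

```text
t: 8.22
tcp_pos: [424.2, -301.7, 90.2]
ee_rot: [[-0.186, 0.983, 0.007], [0.983, 0.186, -0.005], [-0.006, 0.006, -1.0]]
ft_force: [-0.8, 0.0, -1.4]
finger_gap: 0.166
```

Call:
move_arm --deltas '[0,0,0,0,0,0,-1,0,0,0,0,0,0,-1,0,0,0,0,0,0,-1]'

```text
t: 8.47
tcp_pos: [424.2, -301.6, 90.1]
ee_rot: [[-0.186, 0.983, 0.007], [0.983, 0.186, -0.005], [-0.006, 0.006, -1.0]]
ft_force: [0.0, -0.4, -1.7]
finger_gap: 0.171
```

Run:
```python
from h import *
go(422,-300,83,100);s=robot.sense();print(s['tcp_pos'],s['ft_force'],s['qvel'].round(2))
```

```text
d cm [ 0.2  -0.19  0.71] rv [0.33 0.33 0.69]
[ 424.16906067 -301.60156964   90.09812317] [ 0.00447901 -0.37987364 -1.74215672] [-0.07  0.21  0.16  0.03 -0.11  0.04]
```

Call:
move_arm --deltas '[0,0,0.1,0.33,0.33,0,-1,0,0,0.2,0.33,0.33,0,-1,0,0,0.2,0.33,0.33,0,-1,0,0,0.2,0.33,0.33,0,-1]'

```text
t: 8.8
tcp_pos: [424.0, -301.4, 87.5]
ee_rot: [[-0.185, 0.983, -0.001], [0.983, 0.185, 0.001], [0.001, -0.001, -1.0]]
ft_force: [0.4, 0.9, -1.7]
finger_gap: 0.169
```

Call:
move_arm --deltas '[0,0,0.1,0,0,0,-1,0,0,0.2,0,0,0,-1,0,0,0.3,0,0,0,-1,0,0,0.3,0,0,0,-1,0,0,0.3,0,0,0,-1]'

```text
t: 9.22
tcp_pos: [423.9, -301.7, 86.3]
ee_rot: [[-0.186, 0.983, -0.001], [0.983, 0.186, -0.0], [0.0, -0.001, -1.0]]
ft_force: [-9.7, 4.0, 24.9]
finger_gap: 0.168
```

Call:
move_arm --deltas '[0,0,-0.15,0,0,0,-1,0,0,-0.15,0,0,0,-1,0,0,-0.15,0,0,0,1,0,0,-0.15,0,0,0,1,0,0,-0.15,0,0,0,1,0,0,-0.15,0,0,0,1,0,0,-0.15,0,0,0,1,0,0,-0.15,0,0,0,1,0,0,-2,0,0,0,1,0,0,-5,0,0,0,1,0,0,-9,0,0,0,1,0,0,-13,0,0,0,1]'

```text
t: 10.22
tcp_pos: [423.6, -301.1, 215.7]
ee_rot: [[-0.185, 0.983, -0.002], [0.983, 0.185, 0.002], [0.002, -0.002, -1.0]]
ft_force: [0.1, -0.7, 0.5]
finger_gap: 0.997
```

Run:
```python
from h import *
go(546,28.5,300,126);s=robot.sense();print(s['ft_force'],s['finger_gap'])
C=cam('wrist',s);im=snap('wrist','w3.png',scale=1)
w=im.copy();m=mask(w,(20,120,60),(35,255,255));ys,xs=np.nonzero(m);print(len(xs),xs.mean(),ys.mean(),xs.min(),xs.max(),ys.min(),ys.max())
print(onz(C,xs.mean(),ys.mean(),86),onz(C,xs.mean(),ys.min(),88),onz(C,xs.mean(),ys.max(),88))
```

```text
d cm [30.13 18.13 -8.41] rv [ -0.07  -0.13 -25.31]
[ 0.06724674 -0.65253024  0.46456874] 0.9969665776816115
2197 37.20482476103778 171.2730996813837 0 79 151 194
[ 212.60017607 -320.16987634   86.        ] [ 214.75922279 -299.95809811   88.        ] [ 213.47178187 -342.3568712    88.        ]
```

View pics/w3.png

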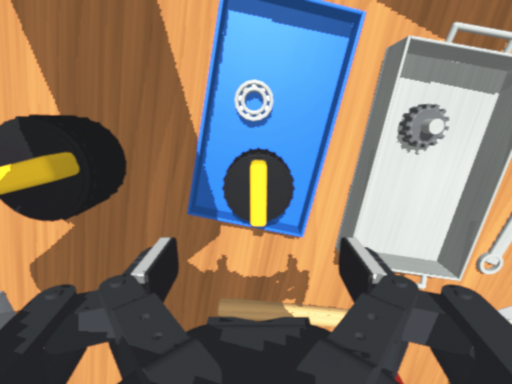

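The cap stands upright in the tray at (258,190), clear of the bearing at (254,100). Now to the strainer.

Call:
move_arm --deltas '[0,0,-4,0,0,0,1,0,0,-8.4,0,0,-3,1,30.1,18.1,-8.4,0,0,-25.3,1,30.1,18.1,-8.4,0,0,-25.3,1,30.1,18.1,-8.4,0,0,-25.3,1,30.1,18.1,-8.4,0,0,-25.3,1,30.1,18.1,-8.4,0,0,-25.3,1,30.1,18.1,-8.4,0,0,-25.3,1,30.1,18.1,-8.4,0,0,-25.3,1,30.1,18.1,-8.4,0,0,-25.3,1,30.1,18.1,-8.4,0,0,-25.3,1,30.1,18.1,-8.4,0,0,-25.3,1]'

```text
t: 11.27
tcp_pos: [546.9, 31.2, 298.4]
ee_rot: [[-0.591, 0.807, -0.001], [0.807, 0.591, 0.001], [0.001, 0.0, -1.0]]
ft_force: [0.6, -0.6, 0.5]
finger_gap: 1.006
```

Call:
move_arm --deltas '[0,0,0,0,0,0,1,0,0,0,0,0,0,1,0,0,0,0,0,0,1]'

```text
t: 11.52
tcp_pos: [545.9, 26.8, 298.7]
ee_rot: [[-0.587, 0.81, -0.001], [0.81, 0.587, 0.0], [0.001, -0.0, -1.0]]
ft_force: [0.2, 0.7, 0.3]
finger_gap: 0.998
```

Run:
```python
from h import *
go(546,28.5,300,126)
snap('wrist','w4.png',crop=(150,70,370,250),scale=3.5)
```

```text
d cm [ 0.13  0.11 -0.13] rv [-0.02 -0.04 -0.08]
```

View pics/w4.png

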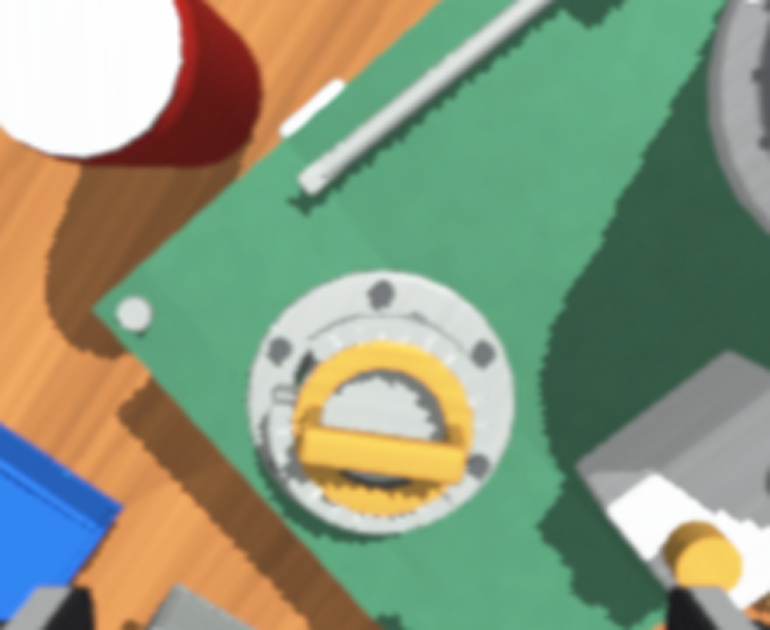

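Run:
```python
from h import *
s=robot.sense();C=cam('wrist',s);im=cv2.imread('pics/raw_w4.png')
P=lambda u,v:(150+u/3.5,70+v/3.5)
for z in(185,189):
    q=[onz(C,*P(*p),z)[:2] for p in((305,428),(466,446),(460,484),(300,464))]
    print(z,np.round(q,1).tolist(),np.mean(q,0),np.hypot(*(q[1]-q[0])),np.hypot(*(q[2]-q[1])),[np.degrees(np.arctan2(*(a[::-1]))) for a in(q[1]-q[0],q[2]-q[3])])
print('flange c',onz(C,*P(381,402),161))
# pan rim from w3-raw top image
T=cam('top');t=cv2.imread('pics/raw_top.png')
c=np.mean(q,0);s_=s['joint_positions'];print(s_)
go(c[0],c[1],182,0)
```

```text
185 [[528.4, 18.8], [565.4, 39.5], [570.4, 30.2], [532.9, 9.9]] [549.28399576  24.60605523] 42.35659936487227 10.573028775277484 [np.float64(29.296167134436068), np.float64(28.442518701609895)]
189 [[528.0, 19.8], [564.4, 40.2], [569.3, 31.1], [532.5, 11.1]] [548.55939106  25.58040189] 41.644640678806624 10.395310077661188 [np.float64(29.296167134436086), np.float64(28.4425187016099)]
flange c [543.81060353  31.34175848 161.        ]
[-2.08090206e+00  1.71278437e+01  9.16969790e+01  1.76911677e-02
  7.12120160e+01 -3.79955837e+01]
d cm [-0.26  0.15 11.67] rv [-5.0000e-02  0.0000e+00  1.2591e+02]
```

Run:
```python
from h import *
T=cam('top');S=cam('side')
A=ray(T,327/1.55,241/1.55);B=ray(S,459/1.55,262/1.55)
k=np.linalg.lstsq(np.c_[A[1],-B[1]],B[0]-A[0],rcond=None)[0];print(A[0]+k[0]*A[1],B[0]+k[1]*B[1])
go(548.3,26,240,209)
```

```text
[634.61261445  52.65915095 185.31379324] [640.07334448  53.20774756 187.21030587]
d cm [-0.2   0.15  5.87] rv [ 1.000e-02 -4.000e-02 -8.309e+01]
```

Call:
move_arm --deltas '[-0.2,0.15,2,0,0,-7,1,-0.2,0.15,4,0,0,-14,1,-0.2,0.15,5.9,0,0,-21,1,-0.2,0.15,5.9,0,0,-28,1,-0.2,0.15,5.9,0,0,-35,1,-0.2,0.15,5.9,0,0,-42,1,-0.2,0.15,5.9,0,0,-49,1,-0.2,0.15,5.9,0,0,-56,1,-0.2,0.15,5.9,0,0,-63,1,-0.2,0.15,5.9,0,0,-70,1,-0.2,0.15,5.9,0,0,-77,1,-0.2,0.15,5.9,0,0,-83,1]'

```text
t: 12.57
tcp_pos: [548.4, 26.1, 239.8]
ee_rot: [[-0.872, -0.489, -0.0], [-0.489, 0.872, 0.0], [0.0, 0.001, -1.0]]
ft_force: [-0.2, 0.3, -0.9]
finger_gap: 0.996
```

Call:
move_arm --deltas '[0,0,0,0,0,0,1,0,0,0,0,0,0,1,0,0,0,0,0,0,1]'

```text
t: 12.82
tcp_pos: [548.5, 26.6, 239.7]
ee_rot: [[-0.877, -0.481, -0.0], [-0.481, 0.877, 0.0], [0.0, 0.001, -1.0]]
ft_force: [-0.3, 0.3, 0.2]
finger_gap: 1.002
```

Run:
```python
from h import *
go(548.3,26,189,209)
s=robot.sense();C=cam('wrist',s);print([proj(C,(548.3+d*np.cos(np.radians(29)),26+d*np.sin(np.radians(29)),189)) for d in(-21,0,21)])
snap('wrist','w5.png',crop=(160,110,360,260),scale=3.5)
```

```text
d cm [ 0.04 -0.05  5.07] rv [ 0.03 -0.01 -0.25]
[(np.float64(257.11746443692346), np.float64(190.96626502119204)), (np.float64(257.28441731294475), np.float64(220.3476093152854)), (np.float64(257.4415376699262), np.float64(247.99856935921906))]
```

View pics/w5.png

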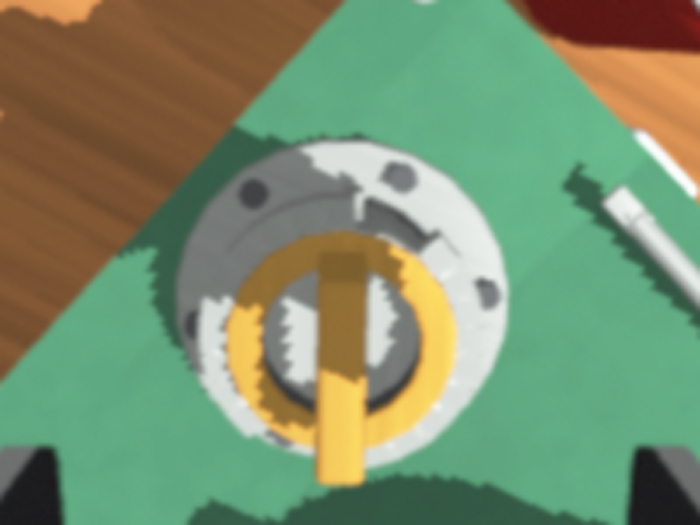

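The bar's top face spans rows 191–248.6 at column 257 (raw), matching the prediction. Descending and gripping.

Call:
move_arm --deltas '[0,-0.05,2.5,0,0,0,1,0,-0.05,5,0,0,0,1,0,-0.05,5,0,0,0,1,0,-0.05,5,0,0,0,-1,0,-0.05,5,0,0,0,-1,0,-0.05,5,0,0,0,-1,0,-0.05,5,0,0,0,-1,0,-0.05,5,0,0,0,-1,0,-0.05,5,0,0,0,-1,0,-0.05,5,0,0,0,-1]' --newtons 60

```text
t: 13.7
tcp_pos: [548.9, 26.6, 190.2]
ee_rot: [[-0.875, -0.485, 0.0], [-0.485, 0.875, 0.0], [-0.0, 0.0, -1.0]]
ft_force: [-1.0, 0.3, 3.9]
finger_gap: 0.099
```

Call:
move_arm --deltas '[0,0,-0.5,0,0,0,-1,0,0,-1,0,0,0,-1,0,0,-1.5,0,0,0,-1,0,0,-2,0,0,0,-1,0,0,-2,0,0,0,-1]'

```text
t: 14.12
tcp_pos: [549.2, 26.6, 210.9]
ee_rot: [[-0.875, -0.485, 0.001], [-0.485, 0.875, 0.0], [-0.001, -0.0, -1.0]]
ft_force: [1.1, -0.1, -1.4]
finger_gap: 0.103
```

```bash
python3 -c "
from h import *
go(612,-303,340,150)"
```

```text
d cm [ 10.47 -31.88 -12.92] rv [2.000e-02 7.000e-02 5.899e+01]
```

Call:
move_arm --deltas '[0,0,-3,0,0,0,-1,0,0,-6,0,0,0,-1,0,0,-9,0,0,0,-1,0,0,-12,0,0,0,-1,0.5,-2,-13,0,0,3,-1,1.5,-5,-13,0,0,9,-1,2.5,-8,-13,0,0,15,-1,3.6,-11,-13,0,0,21,-1,4.6,-14,-13,0,0,27,-1,5.6,-17,-13,0,0,33,-1,6.6,-20,-13,0,0,39,-1,7.6,-23,-13,0,0,45,-1]'

```text
t: 15.12
tcp_pos: [593.8, -213.0, 339.4]
ee_rot: [[-0.96, 0.281, -0.001], [0.281, 0.96, 0.001], [0.001, 0.0, -1.0]]
ft_force: [1.0, 0.3, -0.7]
finger_gap: 0.1
```

```bash
python3 -c "
from h import *
go(612,-303,150,150)"
```

```text
d cm [-4.3  -8.13 18.93] rv [ 1.000e-02 -6.000e-02  1.369e+01]
```

Call:
move_arm --deltas '[-1.5,-3,0,0,0,6,-1,-3,-6,0,0,0,12,-1,-4.3,-8.1,0,0,0,13.5,-1,-4.3,-8.1,0,0,0,13.5,-1,-4.3,-8.1,3,0,0,13.5,-1,-4.3,-8.1,6,0,0,13.5,-1,-4.3,-8.1,9,0,0,13.5,-1,-4.3,-8.1,12,0,0,13.5,-1,-4.3,-8.1,15,0,0,13.5,-1,-4.3,-8.1,17.5,0,0,13.5,-1,-4.3,-8.1,18.3,0,0,13.5,-1,-4.3,-8.1,18.3,0,0,13.5,-1]'

```text
t: 16.12
tcp_pos: [611.8, -300.3, 154.4]
ee_rot: [[-0.87, 0.492, -0.004], [0.492, 0.87, 0.003], [0.005, 0.0, -1.0]]
ft_force: [0.4, 0.6, -1.5]
finger_gap: 0.099
```

Call:
move_arm --deltas '[0,0,0,0,0,0,-1,0,0,0,0,0,0,-1,0,0,0,0,0,0,-1]'

```text
t: 16.37
tcp_pos: [613.4, -301.4, 158.5]
ee_rot: [[-0.87, 0.493, 0.002], [0.493, 0.87, -0.001], [-0.002, 0.0, -1.0]]
ft_force: [-0.3, 0.9, -0.2]
finger_gap: 0.102
```

Run:
```python
from h import *
go(612,-303,112,150)
print(robot.sense()['ft_force'])
snap('side','s3.png',crop=(190,190,350,340),scale=4)
```

```text
d cm [ 0.05 -0.21  4.65] rv [0.   0.13 0.49]
[-0.31486561  0.89866115 -0.21784736]
```

View pics/s3.png

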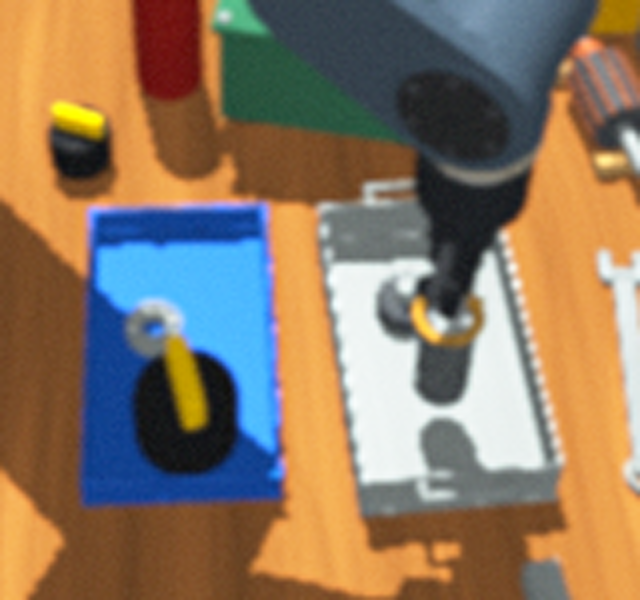

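The strainer hangs upright over the pan floor, clear of the gear and walls; the cap stands in the tray. Lowering gently.

Call:
move_arm --deltas '[0,-0.2,1,0,0.1,0,-1,0,-0.2,2,0,0.1,0,-1,0,-0.2,3,0,0.1,0,-1,0,-0.2,3.2,0,0.1,0,-1,0,-0.2,3.2,0,0.1,0,-1,0,-0.2,3.2,0,0.1,0,-1]'

```text
t: 16.92
tcp_pos: [611.7, -302.8, 124.2]
ee_rot: [[-0.87, 0.493, -0.003], [0.493, 0.87, 0.002], [0.003, 0.0, -1.0]]
ft_force: [0.5, 0.1, -1.4]
finger_gap: 0.097
```

Call:
move_arm --deltas '[0,0,0.1,0,0,0,-1,0,0,0.2,0,0,0,-1,0,0,0.3,0,0,0,-1,0,0,0.4,0,0,0,-1,0,0,0.4,0,0,0,-1,0,0,0.4,0,0,0,-1]'

```text
t: 17.42
tcp_pos: [611.6, -302.8, 120.5]
ee_rot: [[-0.87, 0.493, -0.002], [0.493, 0.87, 0.001], [0.003, 0.0, -1.0]]
ft_force: [-0.1, 0.3, -2.0]
finger_gap: 0.1
```

Call:
move_arm --deltas '[0,0,0.1,0,0,0,-1,0,0,0.2,0,0,0,-1,0,0,0.2,0,0,0,-1,0,0,0.2,0,0,0,-1]'

```text
t: 17.75
tcp_pos: [611.6, -302.8, 118.4]
ee_rot: [[-0.87, 0.493, -0.002], [0.493, 0.87, 0.001], [0.003, 0.0, -1.0]]
ft_force: [-0.0, -0.0, -2.8]
finger_gap: 0.099
```

Call:
move_arm --deltas '[0,0,0.1,0,0,0,-1,0,0,0.2,0,0,0,-1,0,0,0.2,0,0,0,-1,0,0,0.2,0,0,0,-1]'

```text
t: 18.08
tcp_pos: [612.0, -303.1, 117.3]
ee_rot: [[-0.87, 0.493, -0.001], [0.493, 0.87, 0.001], [0.001, -0.0, -1.0]]
ft_force: [-1.6, 0.5, 6.3]
finger_gap: 0.099
```

Contact at 117.3 mm. I'll ease off slightly, open, and rise straight up.

Call:
move_arm --deltas '[0,0,-0.05,0,0,0,-1,0,0,-0.05,0,0,0,1,0,0,-0.05,0,0,0,1,0,0,-0.05,0,0,0,1,0,0,-0.05,0,0,0,1,0,0,-0.05,0,0,0,1,0,0,-0.05,0,0,0,1,0,0,-1,0,0,0,1,0,0,-4,0,0,0,1,0,0,-8,0,0,0,1,0,0,-12,0,0,0,1,0,0,-13,0,0,0,1]'

```text
t: 19.08
tcp_pos: [613.6, -303.9, 254.5]
ee_rot: [[-0.87, 0.493, 0.006], [0.493, 0.87, -0.004], [-0.007, -0.0, -1.0]]
ft_force: [0.5, -1.2, 1.2]
finger_gap: 1.002
```

Run:
```python
from h import *
s=robot.sense();print(s['tcp_pos'],s['ft_force'],s['finger_gap'])
a=capture('wrist');b=capture('side')[170:360,170:370]
b=cv2.resize(b,(404,384));cv2.imwrite('pics/f.png',cv2.resize(np.hstack([a,b]),None,fx=.87,fy=.87))
```

```text
[ 613.63605214 -303.85927706  254.52472123] [ 0.48931024 -1.21107663  1.18588072] 1.0018595923826423
```

View pics/f.png

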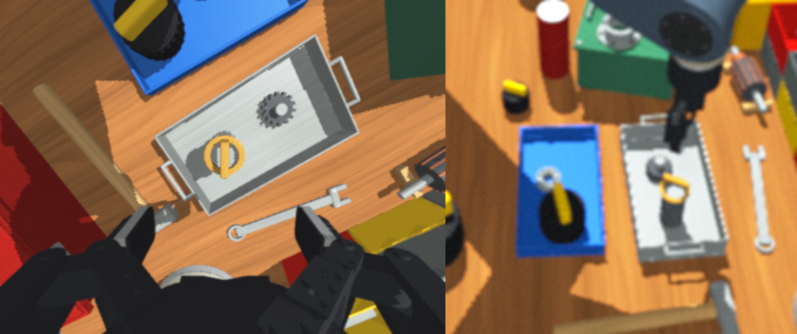

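Both parts are standing: the strainer at (224,155) in the pan and the cap in the tray, with the gear and bearing where they were. Handing in.

Call:
move_arm --deltas '[0,0,0,0,0,0,1,0,0,0,0,0,0,1,0,0,0,0,0,0,1,0,0,0,0,0,0,1]'

```text
t: 19.52
tcp_pos: [611.6, -302.8, 245.1]
ee_rot: [[-0.87, 0.493, -0.004], [0.493, 0.87, 0.002], [0.005, 0.0, -1.0]]
ft_force: [-0.9, 0.0, 0.7]
finger_gap: 0.997
```

```bash
python3 -c "
from h import *
print(robot.sense()['ft_force'],close_job())"
```

```text
the job is handed in; nothing more can be done
[-0.86804097  0.04098198  0.68665284] None
```

The cap is off and standing in the blue parts tray, the strainer is standing in the steel wash pan, and I handed the job in at about 19.5 s of the 67 s allowed; no verdict came back.

- **Cap:** I pushed it down about 7.5 mm, turned it 60° counter-clockwise and drew it straight up. I lowered it onto the tray floor at about (424, −301) mm, and let go only once it was touching. It went down a little hard: the last step pressed it onto the floor with about 25 N before I backed off.
- **Strainer:** I lifted it by its handle and set it down in the pan at about (612, −303) mm with light contact, about 6 N.
- **Last checks:** the final wrist and side pictures show both parts upright, and the bearing, pump gear and the other things in view look unmoved. The gripper was open and about 130 mm above the strainer, with almost no force on the wrist.
- **Not measured:** I judged upright, flat and unmoved by eye, not to the stated limits. How far the cap went down comes from the arm's own travel and force readings.
- **Disagreements:** my sight estimate of the flange centre was up to about 8 mm off the handle's. A closer look at the handle before gripping matched where I expected it. The tray floor was also touched about 3 mm higher than I had worked out.

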